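Angle a rail past the post into its bay

ROBOT

A 6-joint arm with a two-finger parallel gripper is mounted at the origin on a cart in front of the work surface, level with it; the furniture and walls round the work are solid. World frame = base frame: x ahead of the robot, y to its left, z up, the work surface at z = 0. Lengths are in m, angles in degrees, forces in N, time in s.
With the tool pointing down it reaches from about 0.4 to 0.825 m from the base axis. Payload 7 kg.
Tool frame: the origin (TCP) lies on the centre line of the jaws, within the pads' length; the fingertips stand 19 mm ahead of it and the grasp point (between the pads) is the TCP; z points along the fingers, y is the line along which they close (so a half turn about z gives the same grasp; the last joint's range is limited). The gripper opens to 88 mm and grips with 3 to 60 N. Pads are 19 mm wide; open, the fingers measure 130 mm over their backs; the gripper's body (78 mm by 193 mm) begins 47 mm behind the grasp point.
Start: joints at [90.361, 20.546, 0.682, 0, -70.136, -16.507], TCP at [0.188, 0.648, 0.246] pointing down, gripper open.
Joint ranges: [-176.03, 176.03], [-82.01, 121.73], [-58.28, 71.71], [-173.87, 95.51], [-174.79, -0.11], [-173.66, 173.66]. Speed limits (degrees/s): [136.94, 136.94, 172.46, 180, 180, 180].

INTERFACE

Orientations are given as [roll, pitch, yaw] about the fixed x, y, z axes, in that order (R = Rz(yaw) Ry(pitch) Rx(roll)).
In Python, from plant import get_state, capture, close_job gives the robot as it stands.
- The arm moves only by the tool apply_moves, never from a script. Its argument "targets" is a list of rows, each a list of 7 numbers: the opening, from 0 (shut) to 1 (fully open), then the shift along the tool's x, y, z normalised to -1 to 1, where 1 is 1000 mm, then the turn, a rotation vector about the tool's x, y, z normalised to -1 to 1, where 1 is 90 degrees. In form: [[claw, tx, ty, tz, ax, ay, az], ...]. A call has 1 to 20 rows; each row shifts and turns the commanded pose from where the row before left it, along the tool's axes as they then stand; what a row does not reach is not made up. A row lasts 1/12 s, in which the tool goes at most 41.7 mm and 7.16 degrees, less where a joint would pass 70% of its speed; a pose out of reach is approached as far as the arm can. A call with a number of a shift or a turn outside -1 to 1 is refused whole. A call with a gripper value outside its range is refused whole. The fingers move at their own pace and stop on an object; "newtons" is the grip in N (left out, the last holds). Time passes only in rows, so rows that do not move let the fingers close. It gives the time, the measured TCP pose, the force, the opening and the grip force at its end, in the units of the state.
- get_state(): the state, without advancing time (a new reading comes with each control period).
- capture(name): name is "scene" or "top"; returns a dict with "frame" (420x560x3 uint8, red, green, blue), "range_z" (420x560 float32, m along the optical axis (not along the pixel's ray), 0 where there is no reading), "camera_matrix" (3x3 intrinsics, pixels), "T" (4x4, takes a point from camera to world coordinates). Camera axes: x right, y down, z forward; pixel columns grow to the right and rows downward; lengths in m; the calibration is good to about 2 mm. A picture is of the moment at which its call begins.
- close_job(): hands the job in; it is judged then, once.
The state is a dict: "time_s": time; "joints": joint angles; "qd": joint speeds; "joint_torque": joint torques, N m; "tcp_pos": TCP position; "eef_rot": TCP orientation; "contact_force": force on the tool from outside, world axes, zero at the start; "moment": the same for the moment, N m; "gripper_width": finger opening in m; "gripper_force": force on a finger pad.
Only numpy, scipy, OpenCV 4.12 (cv2) and the standard library are available. Lean on these libraries where they do the work, as an engineer would, in place of code of your own. Each camera call takes 0.05 s, during which the arm holds its last target. There are 200 camera calls.

TASK

Put the loose aluminium rail away in the blue three-sided bay by pushing it along the worktop with closed fingertips: push one end so that it goes in behind the steel post, then push the other end round, until the rail lies inside the bay flat against its back wall. Only push gently and ease it home slowly; never pinch, lift or ram the rail, and leave the weight, the vial and the crucible where they stand.

Things in the scene. Friction and masses are not known exactly. Their poses are not given: they have to be found in the camera images.
- rail: loose straight slotted aluminium rail with black end caps, 26 wide (x) x 220 long (y) x 26 mm high, 0.2 to 0.4 kg, lying on the worktop; both ends alike. Origin at the centre of its underside; its y axis runs along its length, z up. At the start it lies in front of the bay (on the robot's side), roughly parallel to the back wall but too far to the bay's -y side to be pushed straight in
- bay: blue U-shaped fence fixed to the worktop: three upright walls 12 mm thick and 30 mm high, no floor, open toward its own -x (the robot's side). Origin on the worktop at the middle of the mouth; its x axis points into the bay, y along its length, z up. Inside it is 270 mm long (y from -135 to +135 mm) and 70 mm deep: the face of the back wall is at x = +70 mm, the side walls run from x = 0 to +70 mm
- post: fixed upright steel post, 16 mm in diameter, 42 mm high, with a yellow band; origin at its foot on its axis. It stands about 35 mm in front of the bay's mouth, about 50 mm to the +y side of its middle. Between it and the -y wall the opening is shorter than the rail, so the rail's +y end must go in first, slanted, and pass behind the post
- weight: loose white calibration weight, 28 mm in diameter, 52 mm high, origin at the centre of its underside; leave alone. It stands off the +y end of the bay
- vial: loose small glass vial with a red cap, 16 mm in diameter, 48 mm high, origin at the centre of its underside; leave alone. It stands in front of the +y end of the bay
- crucible: loose white porcelain crucible, 43 mm in diameter, 34 mm high, origin at the centre of its underside; leave alone. It stands off the -y end of the bay

How it is judged:
By the outcome, as a careful person would: the job done as asked, in the order asked, and still so for the second after the job is handed in, with the robot touching nothing.
It also fails if it takes over 72 s, if anything falls off the work surface, if the arm or the gripper's body presses on something with over 40 N, if the wrist force passes 120 N, or if a joint passes its speed limit or range.

## Working session

There is one attempt and no reset: what is moved stays moved. The work goes in short steps, Python scripts to look and compute and a tool call to move; the robot and the scene stay as the last step left them, time stands still between calls to the robot, and variables do not carry over. Pictures are saved under pics/ and viewed, at most 10 in all, crops included, and the job is handed in when it is done.

Besides the shell and the picture viewer there is one more tool, called after "Request:" as a command line: name --pt "numbers of a row" for each row, then --argument value for the rest. apply_moves: Moves the arm, as the interface text tells. Scaled input: -1 to 1 covers 1000 mm each way for a shift and 90 degrees each way for a turn. Its arguments: {"type":"object","properties":{"targets":{"type":"array","items":{"type":"array","items":{"type":"number"}}},"newtons":{"type":"number"}},"required":["targets"]}

```bash
mkdir -p pics; cat > h.py <<'E'
import numpy as np,cv2
from plant import get_state,capture,close_job
def cap(n):
    c=capture(n);f=c["frame"];z=c["range_z"];K=c["camera_matrix"];T=c["T"]
    v,u=np.mgrid[:z.shape[0],:z.shape[1]]
    P=np.stack([(u-K[0,2])/K[0,0]*z,(v-K[1,2])/K[1,1]*z,z],-1)@T[:3,:3].T+T[:3,3]
    P[z==0]=np.nan
    return f,P,c
def save(f,p): cv2.imwrite(p,cv2.cvtColor(f,cv2.COLOR_RGB2BGR))
E
python3 - <<'E'
from h import *
for n in("top","scene"):
    f,P,c=cap(n);save(f,f"pics/{n}0.png");print(n,c["T"].round(3).tolist(),P[::100,::140].round(3).tolist())
print(get_state())
E
```

```text
top [[0.029, -0.995, 0.096, 0.465], [-0.999, -0.027, 0.023, -0.02], [-0.02, -0.096, -0.995, 1.216], [0.0, 0.0, 0.0, 1.0]] [[[0.882, 0.471, 0.469], [0.913, 0.248, 0.422], [1.136, 0.005, 0.038], [1.164, -0.373, -0.001]], [[0.707, 0.454, 0.472], [0.849, 0.355, 0.06], [0.877, -0.002, 0.001], [0.885, -0.373, -0.0]], [[0.589, 0.729, 0.004], [0.599, 0.359, -0.001], [0.608, -0.009, 0.003], [0.618, -0.373, -0.002]], [[0.328, 0.712, -0.004], [0.34, 0.345, -0.002], [0.351, -0.016, -0.0], [0.362, -0.372, 0.0]], [[-0.109, 1.032, -0.591], [-0.129, 0.536, -0.714], [0.108, -0.023, 0.015], [-0.093, -0.582, -0.727]]]
scene [[-0.556, -0.467, 0.688, -0.122], [-0.831, 0.329, -0.448, 0.446], [-0.017, -0.821, -0.571, 0.612], [0.0, 0.0, 0.0, 1.0]] [[[0.929, 0.342, 0.426], [1.4, -0.075, 0.294], [1.387, -0.57, 0.232], [1.157, -1.023, 0.211]], [[0.572, 0.413, 0.373], [0.904, 0.132, 0.194], [0.988, -0.297, 0.062], [0.592, -0.423, 0.163]], [[0.566, 0.456, 0.239], [0.822, 0.199, -0.001], [0.64, -0.06, -0.002], [0.458, -0.313, 0.0]], [[0.609, 0.512, 0.04], [0.519, 0.314, 0.001], [0.381, 0.115, 0.0], [0.333, -0.209, -0.147]], [[0.433, 0.547, 0.013], [0.333, 0.385, 0.0], [0.333, 0.151, -0.197], [0.111, 0.062, 0.0]]]
{'time_s': 0.1, 'joints': array([ 9.03610668e+01,  2.05873819e+01,  6.38651155e-01, -1.93468987e-02,
       -7.01358357e+01, -1.65083878e+01]), 'qd': array([ 0.04174231, -0.0921153 ,  0.06882337,  0.11151997,  0.07327778,
       -0.12805752]), 'joint_torque': array([-1.48266099e-03, -5.84166527e+01,  2.93747878e+01,  7.01554790e+00,
        1.00657847e-02, -5.52878294e-05]), 'tcp_pos': array([0.18760634, 0.64797022, 0.24470789]), 'eef_rot': array([ 1.79913751e+02, -6.59395130e-03, -1.61539034e+01]), 'contact_force': array([-0.32622772,  0.31196917,  0.00645082]), 'moment': array([0.01004652, 0.00725254, 0.0057244 ]), 'gripper_force': 0.0, 'gripper_width': 0.08725239637381518}
```

View pics/top0.png

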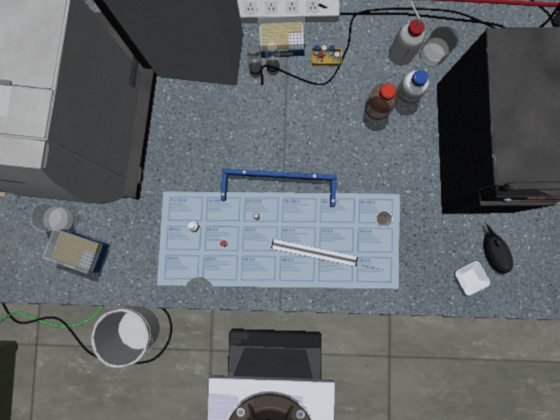

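View pics/scene0.png

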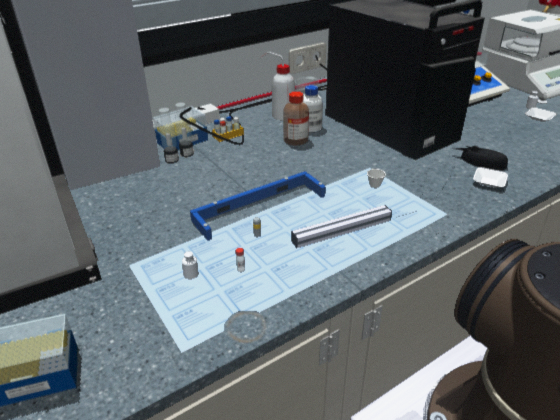

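The top view shows the bay at about (222–336, 170–205), the post at (256,216), the weight at (193,227), the vial at (223,243), the crucible at (384,218), and the rail from (273,243) to (357,261). The scene view agrees, and the arm is clear of the work.

```bash
cat >> h.py <<'E'
def blob(P,m):
    q=P[m];q=q[np.isfinite(q).all(1)];return q
def rail(P,f,x0=.38,x1=.80,y0=-.4,y1=.25,zlo=.018,zhi=.034,excl_blue=True):
    g=f.astype(int);blue=(g[...,2]>g[...,0]+50)
    m=(P[...,2]>zlo)&(P[...,2]<zhi)&(P[...,0]>x0)&(P[...,0]<x1)&(P[...,1]>y0)&(P[...,1]<y1)&~blue
    n,l,s,c=cv2.connectedComponentsWithStats(m.astype(np.uint8))
    return [(s[i,4],P[l==i]) for i in range(1,n) if s[i,4]>15]
def box(q):
    (c,wh,a)=cv2.minAreaRect((q[:,:2]*1000).astype(np.float32));return np.round(c,1),np.round(wh,1),round(a,2)
E
python3 - <<'E'
from h import *
for n in("top","scene"):
    f,P,c=cap(n);print(n)
    for s,q in rail(P,f,zhi=.07): print(s,q.mean(0).round(4),q.max(0).round(3),box(q))
    g=f.astype(int);b=(g[...,2]>g[...,0]+50)&(P[...,2]>.024)&(P[...,2]<.036)&(P[...,0]>.5)&(P[...,0]<.9)&(abs(P[...,1])<.3)
    k,l,s,cc=cv2.connectedComponentsWithStats(b.astype(np.uint8),connectivity=8)
    for i in range(1,k):
        if s[i,4]>60:
            q=P[l==i];print("bay",s[i],q.mean(0).round(4),box(q)); print(cv2.boxPoints(cv2.minAreaRect((q[:,:2]*1000).astype(np.float32))).round(1).tolist())
E
```

```text
top
21 [ 0.6707 -0.0919  0.0289] [ 0.677 -0.079  0.035] (array([671.7, -88.8]), array([21.7, 10.1]), 64.19)
20 [0.6135 0.1356 0.0285] [0.619 0.142 0.033] (array([610.8, 136.9]), array([17.1, 10.8]), 0.75)
20 [ 0.6063 -0.1458  0.0286] [ 0.614 -0.139  0.033] (array([ 603.5, -144.4]), array([19.8, 10.8]), 4.14)
115 [ 0.5666 -0.2765  0.0296] [ 0.586 -0.252  0.04 ] (array([ 565.8, -272.9]), array([41.1, 40.9]), 3.35)
38 [0.563  0.05   0.0375] [0.573 0.058 0.045] (array([563.4,  50. ]), array([15.8, 16.2]), 35.34)
106 [0.5333 0.2101 0.0395] [0.548 0.225 0.054] (array([534.3, 211.9]), array([26.7, 27.1]), 18.67)
900 [ 0.4759 -0.0991  0.0258] [0.508 0.01  0.034] (array([476., -99.]), array([219.5,  26.3]), 79.69)
38 [0.4914 0.1296 0.0442] [0.499 0.137 0.053] (array([491.4, 130.4]), array([14.5, 13.7]), 3.75)
bay [221 169  22  24 178] [0.6609 0.1261 0.03  ] (array([651.3, 116.7]), array([51.4, 62.2]), 87.47)
[[619.0999755859375, 92.4000015258789], [681.2999877929688, 89.69999694824219], [683.5, 141.0], [621.4000244140625, 143.8000030517578]]
bay [245 170  68   8 294] [ 0.6728 -0.005   0.0295]
[... 698 characters left out ...]
5] [0.502 0.012 0.029] (array([470.7, -98.7]), array([220.3,  30. ]), 79.74)
95 [0.5555 0.0528 0.0322] [0.565 0.06  0.044] (array([556.6,  52.2]), array([14.7, 14. ]), 58.38)
20 [0.6233 0.1432 0.0211] [0.652 0.144 0.025] (array([626.9, 143. ]), array([ 1.5, 49.6]), 87.25)
145 [0.4838 0.133  0.036 ] [0.493 0.139 0.05 ] (array([485. , 132.3]), array([15.6, 15.2]), 64.16)
263 [0.5237 0.2146 0.0343] [0.539 0.227 0.052] (array([525.8, 213.9]), array([27.8, 23.5]), 70.8)
bay [190 172 136  60 763] [0.6552 0.0069 0.0281] (array([634.5,  -3.4]), array([295.3,  84.3]), 88.6)
[[588.7999877929688, -150.0], [673.0, -152.10000610351562], [680.2000122070312, 143.10000610351562], [596.0, 145.1999969482422]]
```

Request:
apply_moves --pt "0 0 0 0 0 0 -0.065" --pt "0 0.0225 0.0268 0 0 0 0" --pt "0 0.0225 0.0268 0 0 0 0" --pt "0 0.0225 0.0268 0 0 0 0" --pt "0 0.0225 0.0268 0 0 0 0" --pt "0 0.0225 0.0268 0 0 0 0" --pt "0 0.0225 0.0268 0 0 0 0" --pt "0 0.0225 0.0268 0 0 0 0" --pt "0 0.0225 0.0268 0 0 0 0" --pt "0 0.0225 0.0268 0 0 0 0" --pt "0 0.0225 0.0268 0 0 0 0" --pt "0 0.0225 0.0268 0 0 0 0" --pt "0 0.0225 0.0268 0 0 0 0" --pt "0 0.0225 0.0268 0 0 0 0" --pt "0 0.0225 0.0268 0 0 0 0" --pt "0 0.0225 0.0268 0 0 0 0" --pt "0 0.0225 0.0268 0 0 0 0" --pt "0 0.0225 0.0268 0 0 0 0" --pt "0 0.0225 0.0268 0 0 0 0"

```text
time_s: 1.78
tcp_pos: [0.5004, 0.0997, 0.2457]
eef_rot: [-180.0, -0.0, -10.3]
contact_force: [0.2, 1.0, -0.0]
gripper_width: 0.0003
gripper_force: 0.0
```

Request:
apply_moves --pt "0 -0.007 0.029 0 0 0 0" --pt "0 -0.007 0.029 0 0 0 0" --pt "0 -0.007 0.029 0 0 0 0" --pt "0 -0.007 0.029 0 0 0 0" --pt "0 0 0 0.036 0 0 0" --pt "0 0 0 0.036 0 0 0" --pt "0 0 0 0.036 0 0 0" --pt "0 0 0 0.036 0 0 0" --pt "0 0 0 0.036 0 0 0" --pt "0 0 0 0.036 0 0 0" --pt "0 0 0 0 0 0 0"

```text
time_s: 2.7
tcp_pos: [0.4475, -0.0094, 0.0241]
eef_rot: [179.7, 0.5, -10.4]
contact_force: [-0.5, -1.0, -0.4]
gripper_width: 0.0005
gripper_force: 0.0
```

```bash
python3 - <<'E'
from h import *
f,P,c=cap("scene");save(f[120:300,180:480].repeat(2,0).repeat(2,1),"pics/s1.png")
for s,q in rail(P,f):
    if s>300: print(s,box(q))
print(get_state()["contact_force"])
E
```

```text
[0.33221162 0.56955965 0.52765843]
```

View pics/s1.png

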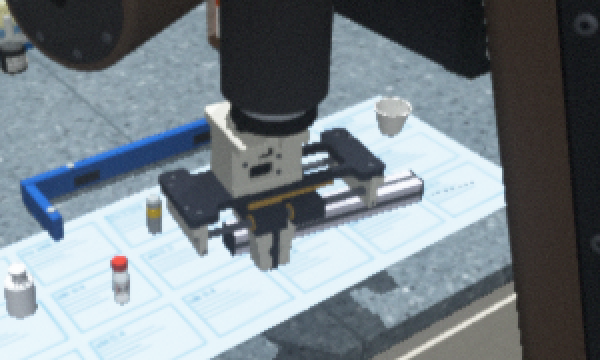

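The picture shows the closed fingertips on the robot side of the rail, near its +y end at about (265,250). Nothing else is close to them. I'm starting the first push.

Request:
apply_moves --pt "0 0.005 0 -0.003 0 0 0" --pt "0 0.005 0 0 0 0 0" --pt "0 0.005 0 0 0 0 0" --pt "0 0.003 0 0 0 0 0" --pt "0 0.003 0 0 0 0 0" --pt "0 0.003 0 0 0 0 0.013" --pt "0 0.003 0 0 0 0 0.013" --pt "0 0.003 0 0 0 0 0.013" --pt "0 0.003 0 0 0 0 0.013" --pt "0 0.003 0 0 0 0 0.013" --pt "0 0.003 0 0 0 0 0.013" --pt "0 0.003 0 0 0 0 0.013" --pt "0 0.003 0 0 0 0 0.013"

```text
time_s: 3.83
tcp_pos: [0.4959, -0.0176, 0.0325]
eef_rot: [180.0, 0.0, -19.8]
contact_force: [-1.5, 1.3, 0.3]
gripper_width: 0.0001
gripper_force: 0.7
```

```bash
python3 - <<'E'
from h import *
f,P,c=cap("top");save(f[140:320,130:430].repeat(2,0).repeat(2,1),"pics/t2.png")
for s,q in rail(P,f): 
    if s>50:print(s,box(q))
E
```

```text
95 (array([ 565.2, -273.3]), array([40.7, 39.7]), 46.1)
381 (array([ 466. , -165.1]), array([92.9, 25.7]), 68.31)
```

View pics/t2.png

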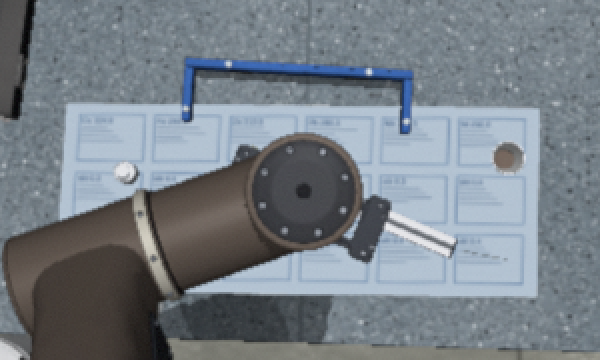

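The top view shows the rail slanted about 22°, with its -y end visible at (450,245) in the crop and the other objects undisturbed. I'll continue the arc to about 34°.

Request:
apply_moves --pt "0 0.003 0 0.002 0 0 0.014" --pt "0 0.003 0 0.002 0 0 0.014" --pt "0 0.003 0 0 0 0 0.014" --pt "0 0.003 0 0 0 0 0.014" --pt "0 0.003 0 0 0 0 0.014" --pt "0 0.003 0 0 0 0 0.014" --pt "0 0.003 0 0 0 0 0.014" --pt "0 0.003 0 0 0 0 0.014" --pt "0 0.003 0 0 0 0 0.014" --pt "0 0.002 0 0 0 0 0.014" --pt "0 0 0 0 0 0 0"

```text
time_s: 4.8
tcp_pos: [0.5223, -0.03, 0.0286]
eef_rot: [-180.0, -0.0, -32.4]
contact_force: [0.6, -0.3, 0.2]
gripper_width: 0.0003
gripper_force: 0.0
```

```bash
python3 - <<'E'
from h import *
f,P,c=cap("top")
for s,q in rail(P,f): 
    if s>50:print(s,box(q))
E
```

```text
80 (array([ 566.1, -273.4]), array([41.4, 38.1]), 18.2)
380 (array([ 466.3, -168.5]), array([91.7, 25.7]), 57.75)
```

Request:
apply_moves --pt "0 -0.012 0 0 0 0 0" --pt "0 -0.013 0 0 0 0 0" --pt "0 0 0 -0.03 0 0 0" --pt "0 0 0 -0.03 0 0 0" --pt "0 0.0065 0.0286 0 0 0 0" --pt "0 0.0065 0.0286 0 0 0 0" --pt "0 0.0065 0.0286 0 0 0 0" --pt "0 0.0065 0.0286 0 0 0 0" --pt "0 0.0065 0.0286 0 0 0 0" --pt "0 0.0065 0.0286 0 0 0 0" --pt "0 0.0065 0.0286 0 0 0 0" --pt "0 0.0065 0.0286 0 0 0 0" --pt "0 0 0 0 0 0 0" --pt "0 0 0 0.03 0 0 0" --pt "0 0 0 0.02 0 0 0" --pt "0 0 0 0.01 0 0 0" --pt "0 0 0 0 0 0 0"

```text
time_s: 6.27
tcp_pos: [0.4204, -0.237, 0.0266]
eef_rot: [179.9, 0.2, -32.3]
contact_force: [0.0, 1.1, 0.3]
gripper_width: 0.0003
gripper_force: 0.0
```

```bash
python3 - <<'E'
from h import *
for n in("top","scene"):
    f,P,c=cap(n);
    if n=="scene":save(f[120:300,180:480].repeat(2,0).repeat(2,1),"pics/s3.png")
    for s,q in rail(P,f): 
        if s>90:print(n,s,box(q))
E
```

```text
top 455 (array([524. , -77.1]), array([130.5,  26.3]), 57.97)
scene 944 (array([ 501.2, -104.2]), array([196.1,  31.3]), 58.79)
scene 117 (array([522.3, 214.1]), array([27.7, 14.8]), 80.07)
```

View pics/s3.png

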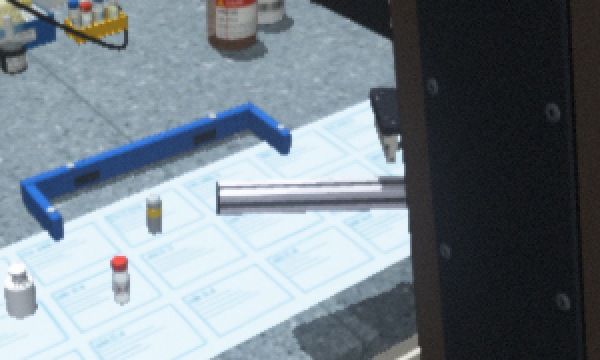

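The scene view shows the rail slanted, with its +y end at (217,198) pointing behind the post at (153,215). The gripper is behind its -y cap, so I'll push along the rail's length.

Request:
apply_moves --pt "0 0.002 -0.004 0 0 0 0" --pt "0 0 -0.004 0 0 0 0" --pt "0 0 -0.004 0 0 0 0" --pt "0 0 -0.003 0 0 0 0" --pt "0 0 -0.003 0 0 0 0" --pt "0 0 -0.003 0 0 0 0" --pt "0 0 -0.004 0 0 0 0" --pt "0 0 -0.004 0 0 0 0" --pt "0 0 -0.004 0 0 0 0" --pt "0 0 -0.004 0 0 0 0" --pt "0 0 -0.004 0 0 0 0" --pt "0 0 -0.004 0 0 0 0" --pt "0 0 -0.004 0 0 0 0" --pt "0 0 -0.004 0 0 0 0" --pt "0 0 -0.004 0 0 0 0" --pt "0 0 -0.004 0 0 0 0"

```text
time_s: 7.7
tcp_pos: [0.4569, -0.1868, 0.0285]
eef_rot: [180.0, 0.0, -32.3]
contact_force: [-1.1, -1.3, 0.9]
gripper_width: 0.0006
gripper_force: 1.0
```

```bash
python3 - <<'E'
from h import *
for n in("top","scene"):
    f,P,c=cap(n);
    for s,q in rail(P,f): 
        if s>90:print(n,s,box(q),cv2.boxPoints(cv2.minAreaRect((q[:,:2]*1000).astype(np.float32))).round().tolist())
E
```

```text
top 444 (array([547.6, -39.4]), array([129.1,  26.3]), 57.67) [[502.0, -87.0], [524.0, -101.0], [593.0, 8.0], [571.0, 22.0]]
top 93 (array([ 565.5, -271.6]), array([40.4, 39.4]), 78.1) [[542.0, -287.0], [581.0, -295.0], [589.0, -256.0], [550.0, -248.0]]
scene 1115 (array([514., -85.]), array([239.,  32.]), 57.86) [[437.0, -178.0], [464.0, -195.0], [591.0, 8.0], [564.0, 25.0]]
scene 114 (array([521.3, 215.1]), array([27.7, 14.6]), 73.95) [[510.0, 204.0], [524.0, 200.0], [532.0, 226.0], [518.0, 230.0]]
```

Request:
apply_moves --pt "0 0 -0.004 0 0 0 0" --pt "0 0 -0.004 0 0 0 0" --pt "0 0 -0.004 0 0 0 0" --pt "0 0 -0.004 0 0 0 0" --pt "0 0 -0.004 0 0 0 0" --pt "0 0 -0.004 0 0 0 0" --pt "0 0 -0.004 0 0 0 0" --pt "0 0 -0.004 0 0 0 0" --pt "0 0 -0.004 0 0 0 0" --pt "0 0 -0.004 0 0 0 0" --pt "0 0 -0.004 0 0 0 0" --pt "0 0 -0.004 0 0 0 0" --pt "0 0 -0.004 0 0 0 0" --pt "0 0 -0.004 0 0 0 0" --pt "0 0 -0.004 0 0 0 0" --pt "0 0 -0.004 0 0 0 0" --pt "0 0 -0.004 0 0 0 0"

```text
time_s: 9.22
tcp_pos: [0.4932, -0.1293, 0.0285]
eef_rot: [-180.0, 0.0, -32.3]
contact_force: [-1.8, -0.8, -0.4]
gripper_width: 0.0004
gripper_force: 0.6
```

```bash
python3 - <<'E'
from h import *
for n in("top","scene"):
    f,P,c=cap(n);
    if n=="scene":save(f[120:300,180:480].repeat(2,0).repeat(2,1),"pics/s4.png")
    for s,q in rail(P,f): 
        if s>90:print(n,s,box(q),cv2.boxPoints(cv2.minAreaRect((q[:,:2]*1000).astype(np.float32))).round().tolist())
E
```

```text
top 474 (array([583.9,  18. ]), array([129.7,  26.3]), 57.71) [[538.0, -30.0], [560.0, -44.0], [630.0, 66.0], [607.0, 80.0]]
top 104 (array([ 565.9, -272.9]), array([40.6, 41.1]), 88.24) [[545.0, -293.0], [586.0, -294.0], [587.0, -253.0], [546.0, -252.0]]
scene 1143 (array([546.7, -33. ]), array([252.4,  32.6]), 57.93) [[466.0, -131.0], [494.0, -149.0], [628.0, 65.0], [600.0, 83.0]]
scene 112 (array([520.3, 215.9]), array([27.7, 15.5]), 70.39) [[508.0, 205.0], [523.0, 200.0], [532.0, 226.0], [518.0, 232.0]]
```

View pics/s4.png

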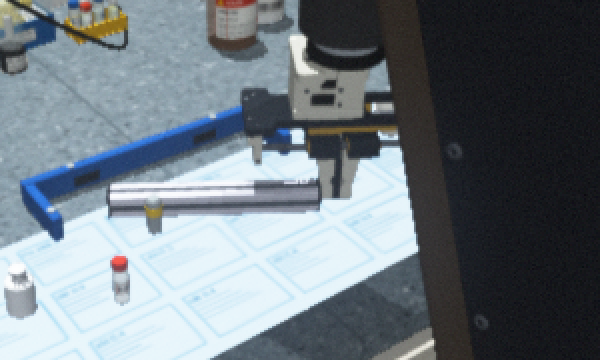

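The rail's +y end at (108,200) is now behind the post at (153,215) and going into the bay. I'll ease it further in.

Request:
apply_moves --pt "0 0 -0.004 0 0 0 0" --pt "0 0 -0.004 0 0 0 0" --pt "0 0 -0.004 0 0 0 0" --pt "0 0 -0.004 0 0 0 0" --pt "0 0 -0.004 0 0 0 0" --pt "0 0 -0.004 0 0 0 0" --pt "0 0 -0.003 0 0 0 0" --pt "0 0 -0.002 0 0 0 0" --pt "0 0 -0.002 0 0 0 0" --pt "0 0 0.01 0 0 0 0" --pt "0 0 0.01 0 0 0 0" --pt "0 0 0 0 0 0 0"

```text
time_s: 10.32
tcp_pos: [0.4974, -0.1215, 0.0283]
eef_rot: [180.0, 0.1, -32.3]
contact_force: [-1.1, 0.2, 0.0]
gripper_width: 0.0005
gripper_force: 0.0
```

```bash
python3 - <<'E'
from h import *
for n in("top","scene"):
    f,P,c=cap(n);
    for s,q in rail(P,f): 
        if s>90:print(n,s,box(q),cv2.boxPoints(cv2.minAreaRect((q[:,:2]*1000).astype(np.float32))).round().tolist())
E
```

```text
top 546 (array([594.6,  36.4]), array([149.1,  26.2]), 57.66) [[544.0, -20.0], [566.0, -34.0], [646.0, 92.0], [623.0, 106.0]]
scene 110 (array([ 492.1, -117.4]), array([32.7, 17.7]), 55.83) [[476.0, -126.0], [490.0, -136.0], [509.0, -109.0], [494.0, -99.0]]
scene 1038 (array([570.7,   6.9]), array([219.2,  31.2]), 57.51) [[499.0, -77.0], [525.0, -94.0], [643.0, 91.0], [616.0, 108.0]]
scene 117 (array([521.5, 216. ]), array([27.7, 13.9]), 65.53) [[510.0, 206.0], [522.0, 201.0], [534.0, 226.0], [521.0, 231.0]]
```

Request:
apply_moves --pt "0 -0.019 0 0 0 0 0" --pt "0 -0.019 0 0 0 0 0" --pt "0 0 -0.022 0 0 0 0" --pt "0 0 -0.022 0 0 0 0" --pt "0 0 -0.021 0 0 0 0" --pt "0 0 0 0 0 0 0" --pt "0 0.004 0 0 0 0 0" --pt "0 0.004 0 0 0 0 0" --pt "0 0.003 0 0 0 0 0" --pt "0 0.003 0 0 0 0 0" --pt "0 0.003 0 0 0 0 -0.014" --pt "0 0.003 0 0 0 0 -0.014" --pt "0 0.003 0 0 0 0 -0.014" --pt "0 0.003 0 0 0 0 -0.014" --pt "0 0.003 0 0 0 0 -0.014" --pt "0 0.003 0 0 0 0 -0.014" --pt "0 0.003 0 0 0 0 -0.014"

```text
time_s: 11.83
tcp_pos: [0.5312, -0.0636, 0.0284]
eef_rot: [180.0, 0.1, -23.4]
contact_force: [-1.8, 1.4, 0.3]
gripper_width: 0.0005
gripper_force: 0.7
```

```bash
python3 - <<'E'
from h import *
for n in("top","scene"):
    f,P,c=cap(n);
    if n=="scene":save(f[120:300,180:480].repeat(2,0).repeat(2,1),"pics/s5.png")
    for s,q in rail(P,f): 
        if s>90:print(n,s,box(q),cv2.boxPoints(cv2.minAreaRect((q[:,:2]*1000).astype(np.float32))).round().tolist())
E
```

```text
top 296 (array([614.4,  63.3]), array([87.4, 26.3]), 66.96) [[585.0, 28.0], [609.0, 18.0], [644.0, 98.0], [619.0, 109.0]]
top 94 (array([ 566.4, -274.5]), array([41.5, 37.1]), 29.47) [[539.0, -269.0], [557.0, -301.0], [594.0, -280.0], [575.0, -248.0]]
scene 937 (array([576.5,  12. ]), array([208. ,  52.5]), 67.08) [[512.0, -74.0], [560.0, -94.0], [641.0, 98.0], [593.0, 118.0]]
scene 122 (array([524.4, 211.7]), array([21.1, 29.1]), 11.0) [[511.0, 224.0], [517.0, 195.0], [538.0, 199.0], [532.0, 228.0]]
```

View pics/s5.png

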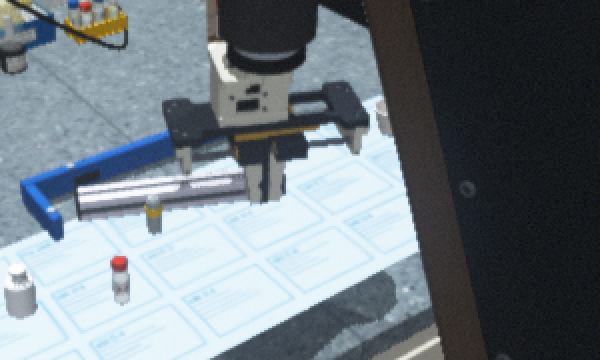

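The rail is now at about 23°, behind the post, with its +y end at (78,200) in the bay. I'll continue the arc.

Request:
apply_moves --pt "0 0.003 0 0 0 0 -0.014" --pt "0 0.003 0 0 0 0 -0.014" --pt "0 0.003 0 0 0 0 -0.014" --pt "0 0.003 0 0 0 0 -0.014" --pt "0 0.003 0 0 0 0 -0.014" --pt "0 0.003 0 0 0 0 -0.014" --pt "0 0.003 0 0 0 0 -0.014" --pt "0 0.003 0 0 0 0 -0.014" --pt "0 0.003 0 0 0 0 -0.014" --pt "0 0.003 0 0 0 0 -0.014" --pt "0 0.003 0 0 0 0 -0.014" --pt "0 0.003 0 0 0 0 -0.014" --pt "0 0.003 0 0 0 0 -0.014" --pt "0 0.003 0 0 0 0 -0.014" --pt "0 0.003 0 0 0 0 -0.014"

```text
time_s: 13.18
tcp_pos: [0.5754, -0.0739, 0.0286]
eef_rot: [180.0, -0.0, -4.4]
contact_force: [-1.1, -0.4, 0.3]
gripper_width: 0.0005
gripper_force: 0.3
```

```bash
python3 - <<'E'
from h import *
for n in("top","scene"):
    f,P,c=cap(n);
    for s,q in rail(P,f): 
        if s>70:print(n,s,box(q),cv2.boxPoints(cv2.minAreaRect((q[:,:2]*1000).astype(np.float32))).round().tolist())
E
```

```text
top 95 (array([ 565.7, -272. ]), array([40.7, 40.4]), 9.98) [[542.0, -256.0], [549.0, -295.0], [589.0, -288.0], [582.0, -249.0]]
scene 929 (array([595.3,  12.1]), array([209.2,  49.1]), 83.5) [[559.0, -89.0], [608.0, -95.0], [632.0, 113.0], [583.0, 119.0]]
scene 112 (array([521. , 215.5]), array([27.7, 11.9]), 71.7) [[511.0, 204.0], [522.0, 200.0], [531.0, 227.0], [520.0, 230.0]]
```

Request:
apply_moves --pt "0 0.003 0 0 0 0 -0.015" --pt "0 0.003 0 0 0 0 -0.014" --pt "0 0 0 0 0 0 0" --pt "0 -0.015 0 0 0 0 0" --pt "0 0 -0.026 0 0 0 0" --pt "0 0 -0.026 0 0 0 0" --pt "0 0 -0.026 0 0 0 0" --pt "0 0 0 0 0 0 0"

```text
time_s: 13.95
tcp_pos: [0.5699, 0.0076, 0.0291]
eef_rot: [-180.0, -0.1, -1.8]
contact_force: [-0.2, 0.0, 0.5]
gripper_width: 0.0006
gripper_force: 0.0
```

```bash
python3 - <<'E'
from h import *
for n in("top","scene"):
    f,P,c=cap(n);
    if n=="top":save(f[140:320,130:430].repeat(2,0).repeat(2,1),"pics/t6.png")
    for s,q in rail(P,f): 
        if s>70:print(n,s,box(q),cv2.boxPoints(cv2.minAreaRect((q[:,:2]*1000).astype(np.float32))).round().tolist())
E
```

```text
top 96 (array([ 565.8, -272.9]), array([40.5, 40.6]), 0.84) [[545.0, -253.0], [546.0, -294.0], [586.0, -293.0], [586.0, -252.0]]
scene 143 (array([598. , -70.8]), array([23. , 67.9]), 5.46) [[583.0, -38.0], [590.0, -106.0], [613.0, -103.0], [606.0, -36.0]]
scene 541 (array([590.5,  52.5]), array([133.4,  61.1]), 82.79) [[552.0, -10.0], [612.0, -17.0], [629.0, 115.0], [569.0, 123.0]]
scene 115 (array([521.5, 215.2]), array([27.8, 14.9]), 72.11) [[510.0, 204.0], [524.0, 200.0], [533.0, 226.0], [519.0, 231.0]]
```

View pics/t6.png

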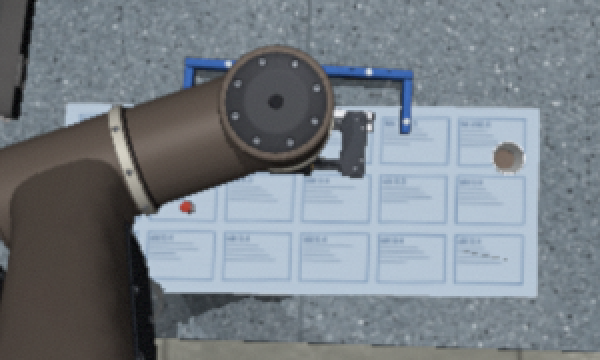

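In the crop the rail's -y end is at about (372,120), clear of the bay's -y wall at (406,125), and the vial and crucible have not moved. I'll push at mid-length now, slowing toward the wall.

Request:
apply_moves --pt "0 0.003 0 0 0 0 0" --pt "0 0.003 0 0 0 0 0" --pt "0 0.003 0 0 0 0 0" --pt "0 0.003 0 0 0 0 0" --pt "0 0.003 0 0 0 0 0" --pt "0 0.003 0 0 0 0 0" --pt "0 0.003 0 0 0 0 0" --pt "0 0.003 0 0 0 0 0" --pt "0 0.003 0 0 0 0 0" --pt "0 0.003 0 0 0 0 0" --pt "0 0.003 0 0 0 0 0" --pt "0 0.003 0 0 0 0 0" --pt "0 0.003 0 0 0 0 0" --pt "0 0.003 0 0 0 0 0" --pt "0 0.003 0 0 0 0 0"

```text
time_s: 15.3
tcp_pos: [0.614, 0.0027, 0.0285]
eef_rot: [180.0, 0.0, -1.9]
contact_force: [-2.1, 1.2, -1.4]
gripper_width: 0.0004
gripper_force: 0.6
```

```bash
python3 - <<'E'
from h import *
for n in("top","scene"):
    f,P,c=cap(n);
    for s,q in rail(P,f): 
        if s>70 and abs(q[:,1].mean())<.15:print(n,s,box(q),cv2.boxPoints(cv2.minAreaRect((q[:,:2]*1000).astype(np.float32))).round().tolist())
E
```

```text
scene 248 (array([633.2, -65.7]), array([27.4, 76.3]), 0.18) [[619.0, -28.0], [620.0, -104.0], [647.0, -104.0], [647.0, -27.0]]
scene 575 (array([634.2,  49.8]), array([135.9,  50.4]), 75.23) [[592.0, -10.0], [641.0, -22.0], [676.0, 109.0], [627.0, 122.0]]
```

Request:
apply_moves --pt "0 0.002 0 0 0 0 0" --pt "0 0.002 0 0 0 0 0" --pt "0 0.002 0 0 0 0 0" --pt "0 0.002 0 0 0 0 0" --pt "0 0.001 0 0 0 0 0" --pt "0 0.001 0 0 0 0 0" --pt "0 0.001 0 0 0 0 0" --pt "0 0.001 0 0 0 0 0" --pt "0 0.001 0 0 0 0 0"

```text
time_s: 16.15
tcp_pos: [0.6267, 0.0022, 0.0286]
eef_rot: [180.0, 0.0, -1.9]
contact_force: [-2.2, 0.1, 2.0]
gripper_width: 0.0006
gripper_force: 1.3
```

```bash
python3 - <<'E'
from h import *
print(get_state()["contact_force"])
f,P,c=cap("scene")
g=f.astype(int);b=(g[...,2]>g[...,0]+50)
for s,q in rail(P,f): 
    if s>70 and abs(q[:,1].mean())<.15:
        print(s,[(round(y,2),(q[abs(q[:,1]-y)<.006][:,0].max()*1000).round(1)) for y in np.arange(-.1,.12,.02) if (abs(q[:,1]-y)<.006).any()])
E
```

```text
[-2.20267197  0.0710135   1.95309567]
254 [(np.float64(-0.1), np.float64(660.8)), (np.float64(-0.08), np.float64(661.0)), (np.float64(-0.06), np.float64(660.3)), (np.float64(-0.04), np.float64(652.2)), (np.float64(-0.02), np.float64(631.3))]
594 [(np.float64(0.0), np.float64(618.9)), (np.float64(0.02), np.float64(666.5)), (np.float64(0.04), np.float64(665.6)), (np.float64(0.06), np.float64(664.9)), (np.float64(0.08), np.float64(666.5)), (np.float64(0.1), np.float64(668.5))]
```

Request:
apply_moves --pt "0 0.0005 0 0 0 0 0" --pt "0 0.0005 0 0 0 0 0" --pt "0 0.0005 0 0 0 0 0" --pt "0 0.0005 0 0 0 0 0" --pt "0 0.0005 0 0 0 0 0" --pt "0 0.0005 0 0 0 0 0"

```text
time_s: 16.7
tcp_pos: [0.6283, 0.002, 0.0283]
eef_rot: [180.0, 0.1, -1.9]
contact_force: [-9.1, 1.7, 6.0]
gripper_width: 0.0007
gripper_force: 4.2
```

Request:
apply_moves --pt "0 0.0005 0 0 0 0 0" --pt "0 0.0005 0 0 0 0 0" --pt "0 0.0005 0 0 0 0 0" --pt "0 0.0005 0 0 0 0 0"

```text
time_s: 17.03
tcp_pos: [0.6283, 0.0019, 0.028]
eef_rot: [180.0, 0.3, -2.0]
contact_force: [-13.6, 3.5, 9.8]
gripper_width: 0.0006
gripper_force: 7.3
```

Request:
apply_moves --pt "0 -0.003 0 0 0 0 0" --pt "0 -0.005 0 0 0 0 0" --pt "0 -0.007 0 0 0 0 0" --pt "0 0 0 -0.03 0 0 0" --pt "0 0 0 -0.04 0 0 0" --pt "0 0 0 -0.04 0 0 0" --pt "0 0 0 -0.04 0 0 0" --pt "0 -0.02 -0.03 0 0 0 0" --pt "0 -0.02 -0.03 0 0 0 0" --pt "0 -0.02 -0.03 0 0 0 0" --pt "0 -0.02 -0.03 0 0 0 0" --pt "0 -0.01 -0.03 0 0 0 0" --pt "0 0 -0.03 0 0 0 0" --pt "0 0 -0.03 0 0 0 0" --pt "0 0 -0.03 0 0 0 0" --pt "0 0 -0.03 0 0 0 0" --pt "0 0 0 0 0 0 0"

```text
time_s: 18.45
tcp_pos: [0.5363, 0.2801, 0.1786]
eef_rot: [-179.9, -0.1, -1.7]
contact_force: [0.6, -0.2, 0.8]
gripper_width: 0.0007
gripper_force: 0.0
```

```bash
python3 - <<'E'
from h import *
f,P,c=cap("top")
save(cv2.resize(f[150:260,170:410],None,fx=3,fy=3,interpolation=cv2.INTER_NEAREST),"pics/t7.png")
g=f.astype(int);b=(g[...,2]>g[...,0]+50)
for s,q in rail(P,f,zhi=.06): 
    print(s,box(q))
K=c["camera_matrix"];T=c["T"]
# blank gap check: lowest height between rail and wall along x per y
for y in np.arange(-.09,.115,.02):
    m=(abs(P[...,1]-y)<.004)&(P[...,0]>.6)&(P[...,0]<.70)
    q=P[m];bb=b[m]&(q[:,2]>.02);rr=~b[m]&(q[:,2]>.02);print(round(y,2),"rail",(q[rr][:,0].min()*1e3).round(),(q[rr][:,0].max()*1e3).round(),"wall",(q[bb][:,0].min()*1e3).round(),(q[bb][:,0].max()*1e3).round())
E
```

```text
931 (array([661. ,   5.2]), array([217.7,  39.5]), 88.17)
18 (array([610.8, 137. ]), array([17.4, 10.3]), 3.3)
19 (array([ 602.2, -144.1]), array([17.4, 10.8]), 3.09)
118 (array([ 565.8, -272.4]), array([40.7, 41.1]), 0.94)
39 (array([563.5,  50. ]), array([15.7, 16.1]), 34.29)
105 (array([534. , 211.8]), array([27.5, 26. ]), 3.69)
36 (array([492.3, 130.3]), array([12.6, 13.7]), 4.45)
-0.09 rail 639.0 678.0 wall 666.0 674.0
-0.07 rail 640.0 667.0 wall 668.0 677.0
-0.05 rail 640.0 666.0 wall 667.0 676.0
-0.03 rail 640.0 666.0 wall 668.0 679.0
-0.01 rail 642.0 668.0 wall 669.0 678.0
0.01 rail 643.0 680.0 wall 669.0 677.0
0.03 rail 643.0 669.0 wall 671.0 679.0
0.05 rail 643.0 682.0 wall 670.0 679.0
0.07 rail 644.0 671.0 wall 672.0 681.0
0.09 rail 645.0 683.0 wall 672.0 681.0
0.11 rail 646.0 682.0 wall 671.0 682.0
```

View pics/t7.png

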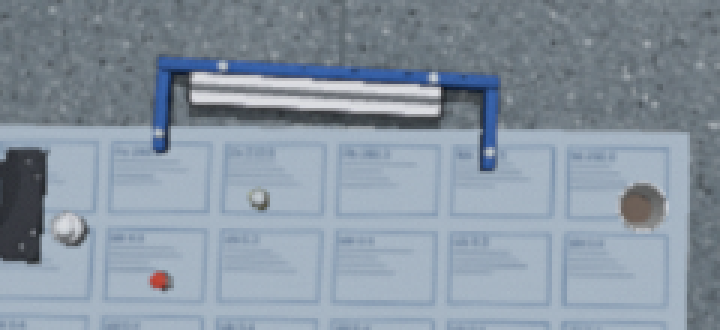

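The rail at (190–442, 72–115) lies flat against the back wall between the side walls. The weight, vial and crucible are at their first measured positions within about 1 mm. Handing in.

```bash
python3 -c "
from plant import close_job
print(close_job())"
```

```text
the job is handed in; nothing more can be done
None
```

The rail lies inside the bay, flat against its back wall (measured gap about 1 mm along its length). The weight, vial and crucible were not moved, and I handed the job in at about 18.5 s of the 72 s allowed.

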